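# Third hand at the picture-framing board

## Robot

A 6-joint arm with a two-finger parallel gripper is mounted at the origin on a cart in front of the work surface, level with it; the furniture and walls round the work are solid. World frame = base frame: x ahead of the robot, y to its left, z up, the work surface at z = 0. Lengths are in m, angles in rad, forces in N, time in s.
With the tool pointing down it reaches from about 0.375 to 0.825 m from the base axis. Payload 5.5 kg.
Tool frame: the origin (TCP) lies between the finger pads; the fingertips stand 11 mm ahead of it and the grasp point (between the pads) lies 8 mm behind it; z points along the fingers, y is the line along which they close (so a half turn about z gives the same grasp; the last joint's range is limited). The gripper opens to 85 mm and grips with 20 to 120 N. Pads are 22 mm wide; open, the fingers measure 114 mm over their backs; the gripper's body (76 mm by 85 mm) begins 54 mm behind the grasp point. The pads swing forward as they close: fully open they stand 13 mm farther back than shut.
Start: joints at [-1.128, 0.314, -0.047, 1.21, 0, 1.571], TCP at [0.257, -0.542, 0.202] pointing down, gripper open.
Joint ranges: [-2.67, 2.67], [-0.69, 1.73], [-1.03, 1.25], [-2.08, 2.16], [-1.42, 1.45], [-3.14, 3.14]. Speed limits (rad/s): [2.39, 2.39, 3.01, 3.14, 3.14, 3.14].

## Interface

Orientations are given as a unit quaternion [x, y, z, w].
In Python, from workcell import * gives the robot as it stands.
- The arm moves only by the tool arm_command, never from a script. Its argument "deltas" is a list that holds one entry, the list of rows, each a list of 5 numbers: the closure, from 0 (fully open) to 1 (shut), then the shift along the tool's x, y, z in mm, then the turn about the tool's z in degrees. A call has exactly 10 rows; each row shifts and turns the commanded pose from where the row before left it, along the tool's axes as they then stand; what a row does not reach is not made up. A row lasts 1/8 s, in which the tool goes at most 62.5 mm and 10.7 degrees, less where a joint would pass 70% of its speed; a pose out of reach is approached as far as the arm can. A call with a gripper value outside its range is refused whole. The fingers move at their own pace and stop on an object; the grip force is fixed at half the most. Time passes only in rows, so rows that do not move let the fingers close, or fill a call up. It gives the time, the measured TCP pose, the force, the opening and the grip force at its end, in the units of the state.
- observe(): the state, without advancing time (a new reading comes with each control period).
- capture(name): name is "side" or "top" or "wrist"; returns a dict with "img" (480x640x3 uint8, red, green, blue), "mtx" (3x3 intrinsics, pixels), "T" (4x4, takes a point from camera to world coordinates); the wrist camera has in their place "mount" (4x4, takes a point from camera to tool coordinates, whose origin is the TCP and whose axes are the flange's). Camera axes: x right, y down, z forward; pixel columns grow to the right and rows downward; lengths in m; the calibration is good to about 2 mm. A picture is of the moment at which its call begins: read the wrist's pose just before it. There is no depth.
- hand_in(): hands the job in; it is judged then, once.
Trained networks look in the newest picture that a camera, given by its name, has taken for a name from the list of things; names that differ only in an ending like _2 or _b are one class to them, and where a whole thing is asked for, a point or a joint stands for the part that bears it (a point fixed in the world has none). Each returns a list of dicts, best first, with "confidence" (0 to 1); they miss things now and then, are a little off and sometimes report something else, mostly with a low value. They report only what shows in the picture. A call takes as long as a camera call.
- silhouettes(camera, name): "region" (480x640 bool, what is visible of it).
- pinpoint(camera, name): "xyz" ([x, y, z] in m, in the coordinates of the camera as it stood for that picture, good to about 4 mm: a listed point, or the origin of a listed thing).
The state is a dict: "time": time; "joint_positions": joint angles; "qvel": joint speeds; "joint_efforts": joint torques, N m; "eef_pos": TCP position; "eef_rot": TCP orientation; "contact_force": force on the tool from outside, world axes, zero at the start; "wrist_torque": the same for the moment, N m; "gripper_width": opening from 0.0 (shut) to 1.0 (fully open); "finger_force": force on a finger pad.
Only numpy, scipy, OpenCV 4.12 (cv2) and the standard library are available. Lean on these libraries where they do the work, as an engineer would, in place of code of your own. Each camera call takes 0.05 s, during which the arm holds its last target. There are 200 camera calls.

## Task

Finish loading the picture frame that lies face down on the fitting board: take the backing board that fits it (the larger of the two) by its folded strut, lay it flat in the back of the frame with the strut's hinge at the hanger end, and let go of it. Then push the frame by the outside of its near rail straight and flat against the sprung fence until the fence has gone back about half of its 12 mm travel (about 9 newtons) without ever driving it to its end, keep that push steady for two or three seconds, and finish while still holding it so, ready for the colleague who will drive in the points. Leave the other things on the table where they are.

Things in the scene. Friction and masses are not known exactly. Their poses are not given: they have to be found in the camera images.
- fit_board: fixed plywood fitting board, 225 (x) x 180 (y) x 15 mm; origin: centre of its underside on the table; +x points to the fence at its far end (roughly away from the robot). Across that end a fixed aluminium block, 166 mm wide, 32 mm high, its near face at x = +82.5 mm. Two slick white strips 2 mm high along x (y = -58, +58 mm) carry the frame, whose underside so lies 17 mm over the table
- fence (a joint): sprung fence: aluminium bar with a slick white nylon face, 160 mm wide (y), 27 mm high over the board, which slides along the board's +x on two pins into the 12 mm gap in front of the block; value in m, 0 at rest, 0.012 at its end against the block. Springs push it back: 1.5 N per mm (4.5 N at 3 mm, 9 N at 6 mm, 13.5 N at 9 mm)
- fence_face (a point): middle of the fence's white face, which looks to the board's -x; at rest at x = +54.5 mm, y = 0 of the board, 13 mm over its top; moves with the fence
- frame: dark wooden picture frame, loose, face down on the board, 120 (x) x 150 (y) x 22 mm, 0.28 to 0.56 kg, picture inside; origin: centre of its underside; +x: top of the picture (long rail with brass hanger), towards the fence, about 11 to 20 mm off at the start. Open on top: centred recess 88 (x) x 118 (y) mm, walls 16 mm thick, white floor 10 mm over the underside, 12 mm below the rails' back
- frame_near_edge (a point): middle of the outside face of the frame's near long rail (the side away from the fence), 13 mm over the frame's underside: the place to push, along the frame's +x
- backing: loose light-brown backing board, the larger of two, 84 (x) x 114 (y) x 5 mm, 0.12 kg, lying strut up on the table; origin: centre of its underside. Dark wooden strut along x in the middle of its top: 16 mm wide (y), 13 mm high, x = -38 to +28 mm; brass hinge at the +x end. In place its +x points as the frame's +x and its origin is 10 mm over the frame's
- strut_mid (a point): top of the strut right over the backing board's centre, 18 mm over the underside; grip across y here
- strut_foot (a point): top of the strut's free end, 36 mm from the backing board's centre towards its -x; must lie away from the hanger end
- candle_jar: candle jar with an orange-brown lid, 68 mm across, 102 mm tall, stands behind the work; bystander
- candle_jar_b: second candle jar with a grey lid, same size, behind the first; bystander
- spare_backing: smaller backing board of another frame, 62 (x) x 84 (y) x 5 mm, with the same kind of strut, lying farther back by the small blue frame; too small for this frame; bystander
- compass: round pocket compass, shut, 60x54x16 mm, near the table's front edge; bystander
- pencil: pencil, 174 mm long, 8 mm thick, near the table's front edge; bystander
- point_driver: grey hand tool that drives framer's points (the colleague's), about 165x55x24 mm, lying on its side near the front edge to the left; bystander

How it is judged:
On the way, in this order (a step that is already met when the one before it is completed fails the run):
1. the backing board lies flat in the frame's recess, hinge at the hanger end, let go, before the fence is pushed (x of backing in the frame of frame between -0.004 and 0.004 m and y of backing in the frame of frame between -0.004 and 0.004 m and z of backing in the frame of frame between 0.007 and 0.0125 m and angle between the z axis of backing and the z axis of frame, either way round below 0.04 rad and x of strut_foot in the frame of frame below -0.02 m and contact force between the fingers and backing below 0.5 N and value of joint fence below 0.0015 m), for 0.2 s.
2. the frame is pressed flat and straight against the fence, which is 3 to 9 mm back, held steadily for 2 s (x of backing in the frame of frame between -0.004 and 0.004 m and y of backing in the frame of frame between -0.004 and 0.004 m and z of backing in the frame of frame between 0.007 and 0.0125 m and angle between the z axis of backing and the z axis of frame, either way round below 0.04 rad and x of strut_foot in the frame of frame below -0.02 m and contact force between the fingers and backing below 0.5 N and value of joint fence between 0.003 and 0.009 m and x of fence_face in the frame of frame below 0.062 m and angle between the y axis of frame and the y axis of fit_board, either way round below 0.04 rad and angle between the z axis of frame and the z axis of fit_board, either way round below 0.04 rad and z of frame in the frame of fit_board between 0.014 and 0.02 m and contact force between the fingers and frame above 3 N), for 2 s.
At the end, for the whole second after the job is handed in: Backing let go, flat in the recess (4 mm, 0.04 rad), strut foot away from the hanger; frame flat on the board, straight on the fence (0.04 rad, 2 mm); fingers push the frame (over 3 N), fence still at 3 to 9 mm of travel (4.5 to 13.5 N), held through the last second (all of step 2 and linear speed of frame below 0.01 m/s); the arm keeps its last pose, push and grip.
It fails at once if the fence is driven to its end (value of joint fence above 0.0114 m).
It fails at once if a bystander is shifted by more than 2 cm (distance of any of candle_jar, candle_jar_b, spare_backing, compass, pencil, point_driver from where it was at the start of the episode above 0.02 m).
It also fails if it takes over 58 s, if anything falls off the work surface, if the arm or the gripper's body presses on something with over 40 N, if the wrist force passes 120 N, or if a joint passes its speed limit or range.

## Working session

There is one attempt and no reset: what is moved stays moved. The work goes in short steps, Python scripts to look and compute and a tool call to move; the robot and the scene stay as the last step left them, time stands still between calls to the robot, and variables do not carry over. Pictures are saved under pics/ and viewed, at most 10 in all, crops included, and the job is handed in when it is done.

Besides the shell and the picture viewer there is one more tool, called after "Call:" as name(argument=value, ...) on one line, values as JSON. arm_command: Moves the arm, as the interface text tells. Its arguments: {"type":"object","properties":{"deltas":{"type":"array"}},"required":["deltas"]}

```bash
mkdir -p pics
cat > h.py <<'E'
from workcell import *
import numpy as np, cv2
from scipy.spatial.transform import Rotation as R
def pts(cam,names):
    s=observe(); c=capture(cam)
    if cam=="wrist":
        T=np.eye(4);T[:3,:3]=R.from_quat(s["eef_rot"]).as_matrix();T[:3,3]=s["eef_pos"];T=T@c["mount"]
    else: T=np.array(c["T"])
    o={}
    for n in names:
        for d in pinpoint(cam,n)[:2]:
            p=T[:3,:3]@np.array(d["xyz"])+T[:3,3]
            o.setdefault(n,[]).append(p); print(cam,n,round(d["confidence"],2),np.round(p,4))
    return c,T,o
def save(c,n): cv2.imwrite("pics/"+n+".png",c["img"][:,:,::-1])
E
python3 - <<'E'
from h import *
s=observe();print(s)
N=["fit_board","fence_face","frame","frame_near_edge","backing","strut_mid","strut_foot","spare_backing","candle_jar","compass","pencil","point_driver"]
for cam in("top","side"):
    c,T,o=pts(cam,N); save(c,cam+"0"); print(T.round(3),c["mtx"])
E
```

```text
{'time': 0.0, 'joint_positions': array([-1.12795577e+00,  3.14231796e-01, -4.81090415e-02,  1.21020921e+00,
       -6.86896874e-06,  1.57076628e+00]), 'qvel': array([ 0.00038234,  0.00107065, -0.00014184, -0.00051067, -0.0001643 ,
        0.00139931]), 'joint_efforts': array([-1.18672284e-03, -5.39588320e+01,  3.39751911e+01,  1.91902451e-02,
        7.60865214e-05,  2.25635745e-06]), 'eef_pos': array([ 0.25682326, -0.54153533,  0.20141803]), 'eef_rot': array([ 9.75582843e-01,  2.19630022e-01, -1.95909358e-04, -8.54699527e-04]), 'contact_force': array([ 0.17822185,  0.32553835, -0.08068194]), 'wrist_torque': array([0.01803234, 0.01561863, 0.01266483]), 'finger_force': 0.0, 'gripper_width': 0.9976944832977576}
top fit_board 0.71 [0.668  0.0456 0.0035]
top fence_face 0.63 [ 0.7657 -0.1028  0.0013]
top fence_face 0.57 [ 0.5885 -0.1502  0.0272]
top frame 0.78 [ 0.5143 -0.162   0.0147]
top frame_near_edge 0.59 [ 0.4509 -0.1641  0.0304]
top backing 0.74 [ 0.4882 -0.3809 -0.0017]
top strut_mid 0.58 [ 0.494  -0.3795  0.0192]
top strut_foot 0.6 [ 0.4587 -0.3922  0.0181]
top spare_backing 0.62
[... 705 characters left out ...]
]
side strut_mid 0.8 [ 0.4892 -0.3799  0.0185]
side strut_mid 0.4 [ 7.628e-01 -1.065e-01 -4.000e-04]
side strut_foot 0.71 [ 0.4565 -0.3905  0.0175]
side spare_backing 0.66 [0.6704 0.0439 0.0021]
side spare_backing 0.49 [ 0.7636 -0.1072  0.0008]
side candle_jar 0.98 [ 7.488e-01 -2.073e-01  7.000e-04]
side candle_jar 0.61 [ 0.7653 -0.107   0.0021]
side pencil 0.61 [ 0.3461  0.28   -0.0008]
side point_driver 0.59 [ 3.837e-01  1.150e-01 -2.000e-04]
[[-0.978 -0.121  0.17   0.365]
 [-0.208  0.544 -0.813  0.829]
 [ 0.006 -0.83  -0.557  0.656]
 [ 0.     0.     0.     1.   ]] [[448.65923265   0.         316.52805914]
 [  0.         448.65923265 238.22955062]
 [  0.           0.           1.        ]]
```

View pics/top0.png

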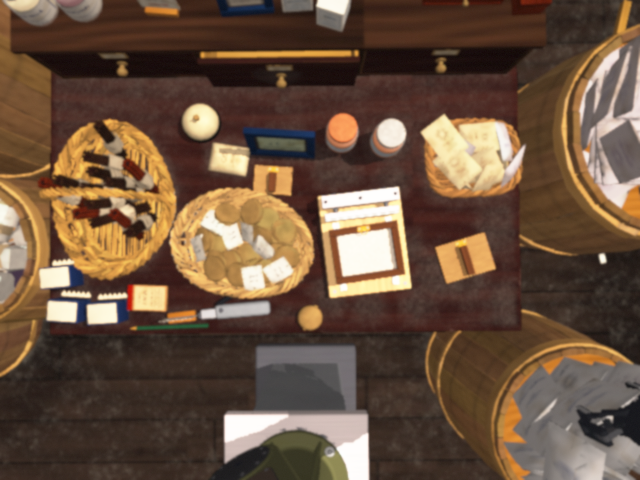

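Run:
```python
from h import *
c=capture("top");T=np.array(c["T"]);K=c["mtx"]
def ray(p,z):
    d=T[:3,:3]@np.linalg.solve(K,[p[0],p[1],1]);return T[:3,3]+d*(z-T[2,3])/d[2]
for n,z in(("backing",.005),("frame",.039),("fit_board",.015)):
    for d in silhouettes("top",n)[:2]:
        m=d["region"].astype(np.uint8);ct=max(cv2.findContours(m,0,2)[0],key=cv2.contourArea)
        P=np.array([ray(p,z)[:2] for p in ct[:,0]],np.float32)
        r=cv2.minAreaRect(P*1000);print(n,round(d["confidence"],2),m.sum(),r, ct[:,0].min(0),ct[:,0].max(0))
```

```text
backing 0.7 1866 ((494.3025817871094, -379.82684326171875), (83.41185760498047, 112.62419891357422), 17.18718147277832) [436 233] [493 281]
backing 0.39 291 ((346.71392822265625, 275.44384765625), (10.433544158935547, 166.903564453125), 1.7772067785263062) [133 323] [208 329]
frame 0.78 4039 ((509.7940673828125, -158.19876098632812), (125.59818267822266, 154.2327423095703), 8.339560508728027) [328 219] [406 284]
fit_board 0.6 4357 ((531.7659301757812, -155.5128936767578), (227.15904235839844, 181.54652404785156), 5.807284832000732) [318 187] [410 296]
```

The top view shows the fitting board with the frame at about (366,252) and the fence at (360,205). The large backing is at (465,258), hinge end away from the robot. The spare backing is at (272,180) and the jars at (342,132) and (389,138). Next I move over the backing for a wrist look.

Call:
arm_command(deltas=[[[0, 35, -5.5, 0, 0], [0, 35, -5.5, 0, 0], [0, 35, -5.5, 0, 0], [0, 35, -5.5, 0, 0], [0, 35, -5.5, 0, 0], [0, 35, -5.5, 0, 0], [0, 35, -5.5, 0, 0], [0, 38, -5.5, 0, 0], [0, 0, 0, 0, 8], [0, 0, 0, 0, 0]]])

```text
time: 2.75
eef_pos: [0.4943, -0.3808, 0.2022]
eef_rot: [0.988, 0.152, -0.0, -0.0]
contact_force: [-0.4, -0.2, -1.1]
gripper_width: 1.001
finger_force: 0.0
```

```bash
cat >> h.py <<'E'
def rects(cam,c,T,items):
    K=c["mtx"]
    for n,z in items:
        for d in silhouettes(cam,n)[:1]:
            ct=max(cv2.findContours(d["region"].astype(np.uint8),0,2)[0],key=cv2.contourArea)[:,0]
            D=(T[:3,:3]@np.linalg.solve(K,np.c_[ct,np.ones(len(ct))].T)).T
            P=T[:3,3]+D*((z-T[2,3])/D[:,2])[:,None]
            r=cv2.minAreaRect((P[:,:2]*1000).astype(np.float32));print(cam,n,round(d["confidence"],2),np.round(r[0],1),np.round(r[1],1),round(r[2],2),ct.min(0),ct.max(0))
def pose():
    s=observe();Rm=R.from_quat(s["eef_rot"]).as_matrix()
    yaw=np.degrees(np.arctan2(Rm[1,0],Rm[0,0]))
    print("t",round(s["time"],2),"tcp",s["eef_pos"].round(4),"yaw",yaw.round(2),"F",s["contact_force"].round(2),"w",round(s["gripper_width"],3),"ff",s["finger_force"]);return s,Rm
def go(target,yaw):
    s,Rm=pose(); print("tool delta mm",(Rm.T@(np.array(target)-s["eef_pos"])*1000).round(1),"turn",round(np.degrees(np.arctan2(Rm[1,0],Rm[0,0]))-yaw,2))
E
python3 - <<'E'
from h import *
pose()
c,T,o=pts("wrist",["backing","strut_mid","strut_foot"]);save(c,"w1");print(c["mount"].round(3))
rects("wrist",c,T,[("backing",.005)])
E
```

```text
t 2.75 tcp [ 0.4943 -0.3808  0.2022] yaw 17.5 F [-0.42 -0.23 -1.08] w 1.001 ff 0.0
wrist backing 0.86 [ 0.4919 -0.3812 -0.0032]
wrist backing 0.27 [ 0.5099 -0.1566  0.02  ]
wrist strut_mid 0.88 [ 0.4895 -0.3775  0.0124]
wrist strut_foot 0.86 [ 0.4564 -0.3897  0.0201]
wrist strut_foot 0.29 [ 0.4942 -0.3781  0.0147]
[[-0.    -0.953 -0.304  0.077]
 [ 1.    -0.    -0.001  0.   ]
 [ 0.    -0.304  0.953 -0.172]
 [ 0.     0.     0.     1.   ]]
wrist backing 0.58 [ 494.4 -380.2] [ 84.2 114.4] 16.28 [260 156] [375 239]
```

View pics/w1.png

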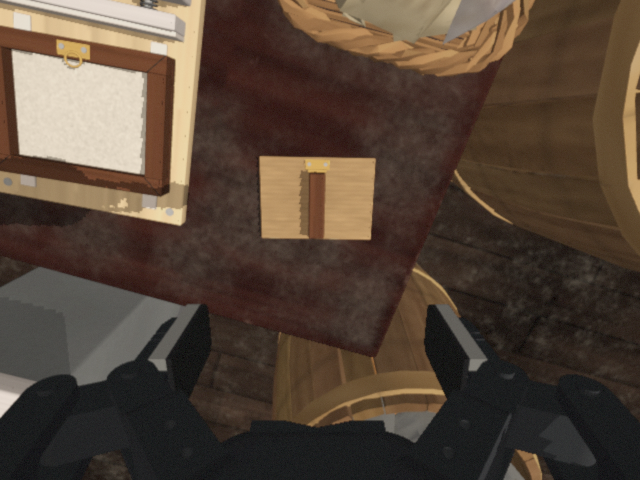

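The wrist view shows the backing at (260–375, 156–239), hinge on top at (317,163) and foot at (317,238). I'll look straight down on the frame from the same relative height, so camera bias cancels.

Call:
arm_command(deltas=[[[0, 12, -30, -5, 0], [0, 12, -30, -5, 0], [0, 12, -30, -5, 0], [0, 12, -30, -5, 0], [0, 12, -30, -5, 0], [0, 12, -30, -5, 0], [0, 10, -28, -4, 0], [0, 0, 0, 0, 10], [0, 0, 0, 0, 0], [0, 0, 0, 0, 0]]])

```text
time: 4.25
eef_pos: [0.5099, -0.1586, 0.2363]
eef_rot: [0.998, 0.065, -0.0, 0.0]
contact_force: [0.4, 0.1, -0.9]
gripper_width: 1.002
finger_force: 0.0
```

Run:
```python
from h import *
pose()
c,T,o=pts("wrist",["frame","frame_near_edge","fence_face","fit_board"]);save(c,"w2");print(c["mtx"][0,0])
rects("wrist",c,T,[("frame",.039)])
# white floor of the recess
K=c["mtx"];g=cv2.cvtColor(c["img"],cv2.COLOR_RGB2HSV)
d=silhouettes("wrist","frame")[0]["region"]
np.save("w2T.npy",T);np.save("w2img.npy",c["img"]);np.save("w2m.npy",d)
m=(d&(g[:,:,1]<60)&(g[:,:,2]>140)).astype(np.uint8)
ct=max(cv2.findContours(m,0,2)[0],key=cv2.contourArea)[:,0]
print(cv2.minAreaRect(ct))
ref=np.array(T);
def proj(p):
    q=np.linalg.inv(T)@np.r_[p,1];u=K@q[:3];return u[:2]/u[2]
D=(T[:3,:3]@np.linalg.solve(K,np.c_[ct,np.ones(len(ct))].T)).T
P=T[:3,3]+D*((.027-T[2,3])/D[:,2])[:,None]
print(cv2.minAreaRect((P[:,:2]*1000).astype(np.float32)))
```

```text
t 4.25 tcp [ 0.5099 -0.1586  0.2363] yaw 7.5 F [ 0.41  0.14 -0.89] w 1.002 ff 0.0
wrist frame 0.71 [ 0.5096 -0.1569  0.0187]
wrist frame_near_edge 0.77 [ 0.449  -0.1679  0.0332]
wrist fence_face 0.78 [ 0.5876 -0.1474  0.0357]
370.45169288481446
wrist frame 0.64 [ 510.3 -159. ] [122.1 151. ] 8.02 [240 136] [394 255]
((316.37933349609375, 197.03286743164062), (82.89014434814453, 116.07777404785156), 89.39690399169922)
((507.64788818359375, -158.05230712890625), (87.90966033935547, 118.43841552734375), 8.0519380569458)
```

View pics/w2.png

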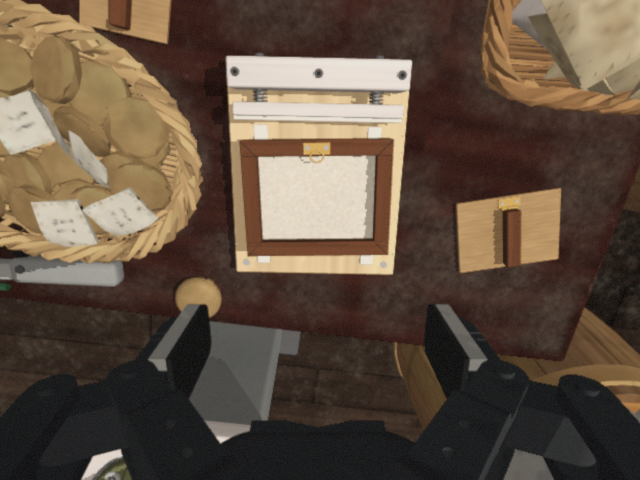

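The frame is at (243–392, 138–256), hanger at (316,150) and fence bar at row 112. I'll refine both poses with averaged edge profiles.

```bash
cat >> h.py <<'E'
def prof(img,K,T,c0,yaw,z,axis,lo,hi,a,b):
    """mean grey profile along axis (0=x,1=y) from lo..hi mm over cross range a..b; prints gradient peaks"""
    t=np.arange(lo,hi,.25);w=np.linspace(a,b,40)
    A,B=np.meshgrid(t,w);X,Y=(A,B) if axis==0 else (B,A)
    cy,sy=np.cos(np.radians(yaw)),np.sin(np.radians(yaw))
    W=np.stack([c0[0]+(cy*X-sy*Y)/1e3,c0[1]+(sy*X+cy*Y)/1e3,np.full(X.shape,z),np.ones(X.shape)],-1)
    q=W@np.linalg.inv(T).T;u=q[...,:3]@K.T;u=(u[...,:2]/u[...,2:]).astype(np.float32)
    p=cv2.remap(cv2.cvtColor(img,cv2.COLOR_RGB2GRAY),u[...,0],u[...,1],cv2.INTER_LINEAR).astype(float).mean(0)
    g=np.gradient(cv2.GaussianBlur(p[None],(0,0),2)[0]);i=[k for k in range(2,len(g)-2) if abs(g[k])==abs(g[k-2:k+3]).max() and abs(g[k])>1.5]
    return [(round(float(t[k]),1),round(float(g[k]),1)) for k in i]
E
python3 - <<'E'
from h import *
K=capture("wrist")["mtx"];T=np.load("w2T.npy");img=np.load("w2img.npy")
c0=(.510,-.159);y=8
for a,b in((-50,-20),(20,50)):
    print("frame x",a,prof(img,K,T,c0,y,.039,0,-75,75,a,b))
for a,b in((-35,-5),(5,35)):
    print("frame y",a,prof(img,K,T,c0,y,.039,1,-85,85,a,b))
# backing from w1
i1=cv2.imread("pics/w1.png")[:,:,::-1].copy()
Rm=R.from_quat([0.98836,0.15213,0,0]).as_matrix();Rm=R.from_euler("x",180,degrees=True).as_matrix();Rm=R.from_euler("z",17.5,degrees=True).as_matrix()@Rm
T1=np.eye(4);T1[:3,:3]=Rm;T1[:3,3]=[.4943,-.3808,.2022];T1=T1@capture("wrist")["mount"]
c1=(.4944,-.3802);y=17
for a,b in((-50,-15),(15,50)):
    print("back x",a,prof(i1,K,T1,c1,y,.005,0,-55,55,a,b))
for a,b in((-35,-5),(5,35)):
    print("back y",a,prof(i1,K,T1,c1,y,.005,1,-70,70,a,b))
# board edges
print("board y",[ (s,prof(img,K,T,(.532,-.1555),6,.015,1,-100,100,*s)) for s in ((-110,-95),(20,35))])
print("fence face x",[(s,prof(img,K,T,(.532,-.1555),6,.042,0,35,80,*s)) for s in ((-70,-40),(40,70))])
go((.4944,-.3802,.10),16.7)
E
```

```text
frame x -50 [(-60.8, -11.0), (-45.2, -3.9), (-42.2, 15.7), (42.8, -13.4), (59.2, 13.2), (71.2, -6.1), (74.0, 6.5)]
frame x 20 [(-60.8, -12.3), (-45.5, -4.0), (-42.2, 14.6), (42.8, -14.0), (59.2, 13.8), (74.0, -5.1)]
frame y -35 [(-82.0, 16.7), (-73.5, -12.8), (-59.0, -3.8), (-56.5, 11.7), (-48.2, 5.2), (58.2, -14.6), (75.5, 7.3)]
frame y 5 [(-83.2, 16.5), (-73.5, -13.0), (-59.0, -4.0), (-56.5, 12.0), (-48.2, 5.7), (58.2, -14.9), (75.8, 7.3), (84.0, -2.5)]
back x -50 [(-43.0, 10.0), (41.2, -12.7)]
back x 15 [(-42.2, 9.7), (41.8, -12.3)]
back y -35 [(-56.5, 11.9), (-7.8, -7.1), (7.0, -2.1), (9.2, 3.3), (17.2, 4.7), (57.5, -11.3), (60.5, 1.9)]
back y 5 [(-56.8, 11.1), (-8.0, -4.7), (8.5, 2.3), (16.8, 3.5), (57.0, -11.8), (60.2, 1.8)]
board y [((-110, -95), [(-89.8, 16.2), (-51.5, -3.2), (51.8, 1.9), (65.0, -2.4), (90.0, -14.2), (96.0, 1.8)]), ((20, 35), [(-89.0, 17.7), (-77.8, -12.2), (-12.2, 7.6), (15.2, -7.2), (81.0, 6.0), (90.5, -12.7)])]
fence face x [((-70, -40), [(39.0, 13.4), (49.8, -4.8), (53.8, 8.0), (56.5, -6.0), (58.2, 5.3), (69.0, -7.2), (75.2, -1.8), (78.5, -3.6)]), ((40, 70), [(35.8, 9.9), (50.8, -5.2), (53.0, 8.5), (56.0, -5.7), (57.8, 5.5), (68.5, -8.0), (75.0, -4.4), (78.8, -3.2)])]
t 4.7 tcp [ 0.5101 -0.1582  0.2363] yaw 7.38 F [0.02 0.35 0.12] w 0.999 ff 0.0
tool delta mm [-44.  218.2 136.2] turn -9.32
```

Call:
arm_command(deltas=[[[0.5, -6, 31, 0, 0], [0.5, -6, 31, 5, 0], [0.5, -6, 31, 21, 0], [0.5, -6, 31, 25, 0], [0.5, -6, 31, 25, 0], [0.5, -6, 31, 25, 0], [0.5, -8.7, 32, 25, 0], [0.5, 0, 0, 20, -9], [0.5, 0, 0, 20, 0], [0.5, 0, 0, 0, 0]]])

```text
time: 5.95
eef_pos: [0.4924, -0.3792, 0.0685]
eef_rot: [0.99, 0.142, -0.001, -0.001]
contact_force: [0.9, -0.2, 0.9]
gripper_width: 0.502
finger_force: 0.0
```

Run:
```python
from h import *
go((.4938,-.3801,.018),16.4)
```

```text
t 5.95 tcp [ 0.4924 -0.3792  0.0685] yaw 16.36 F [ 0.88 -0.21  0.86] w 0.502 ff 0.0
tool delta mm [ 1.2  1.4 50.5] turn -0.04
```

Call:
arm_command(deltas=[[[0.5, 1.2, 1.4, 15, 0], [0.5, 0, 0, 15, 0], [0.5, 0, 0, 12, 0], [0.5, 0, 0, 6, 0], [0.5, 0, 0, 2, 0], [0.5, 0, 0, 0, 0], [1, 0, 0, 0, 0], [1, 0, 0, 0, 0], [1, 0, 0, 0, 0], [1, 0, 0, 0, 0]]])

```text
time: 7.2
eef_pos: [0.4953, -0.3811, 0.0204]
eef_rot: [0.99, 0.142, 0.0, 0.0]
contact_force: [0.5, -0.3, -0.8]
gripper_width: 0.001
finger_force: 0.0
```

Run:
```python
from h import *
go((.4938,-.3801,.018),16.4)
```

```text
t 7.2 tcp [ 0.4953 -0.3811  0.0204] yaw 16.37 F [ 0.48 -0.26 -0.78] w 0.001 ff 0.0
tool delta mm [-1.2 -1.4  2.4] turn -0.03
```

Run:
```python
from h import *
c,T,o=pts("wrist",["strut_mid","backing"]);a=c["img"]
c2,T2,o=pts("side",["strut_mid","backing"])
s=c2["img"]; 
q=np.linalg.inv(T2)@[.4938,-.3801,.02,1];u=c2["mtx"]@q[:3];u=(u[:2]/u[2]).astype(int);print(u)
crop=cv2.resize(s[max(0,u[1]-60):u[1]+60,max(0,u[0]-60):u[0]+60],(480,480),interpolation=2)
cv2.imwrite("pics/miss.png",np.hstack([cv2.resize(a,(320,480)),crop])[:,:,::-1])
```

```text
wrist backing 0.6 [ 0.4912 -0.3804 -0.0038]
side strut_mid 0.72 [ 0.4914 -0.3835  0.0224]
side strut_mid 0.66 [0.3845 0.1181 0.0017]
side backing 0.76 [ 0.4962 -0.381   0.0029]
side backing 0.4 [ 0.3457  0.2831 -0.0013]
[356 190]
```

View pics/miss.png

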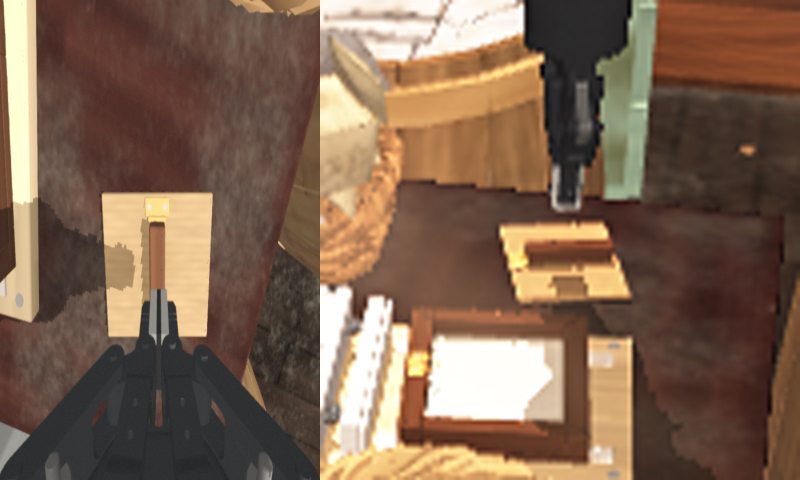

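Run:
```python
from h import *
s,Rm=pose()
out=[]
for cam,w,k in(("wrist",100,4),("side",50,8)):
    c=capture(cam)
    Tt=np.eye(4);Tt[:3,:3]=Rm;Tt[:3,3]=s["eef_pos"]
    T=Tt@c["mount"] if cam=="wrist" else np.array(c["T"])
    pr=lambda p:(lambda u:u[:2]/u[2])(c["mtx"]@(np.linalg.inv(T)@Tt@np.r_[p,1])[:3])
    u0=pr([0,0,-.01]).astype(int)
    h=int(300/k)
    x0,y0=u0[0]-w//2,u0[1]-h
    im=cv2.resize(c["img"][y0:y0+2*h,x0:x0+w],(w*k,2*h*k),interpolation=cv2.INTER_CUBIC)
    for z in(.011,-.008,-.03,-.05):
        u=pr([0,0,z]);print(cam,z,u.round(1));v=tuple(int(t) for t in (u-[x0,y0])*k)
        cv2.drawMarker(im,v,(0,255,0),0,14,1);cv2.putText(im,str(int(z*1000)),(v[0]+50,v[1]+5),0,.5,(0,255,0),1)
    out.append(im); print(im.shape,x0,y0)
h=min(i.shape[0] for i in out)
cv2.imwrite("pics/tip.png",np.hstack([i[:h] for i in out])[:,:,::-1])
```

```text
t 7.5 tcp [ 0.4953 -0.3811  0.0203] yaw 16.37 F [-0.22 -0.36 -0.36] w -0.001 ff 0.0
wrist 0.011 [317.3 270.8]
wrist -0.008 [317.3 286.2]
wrist -0.03 [317.3 308.4]
wrist -0.05 [317.3 334.3]
(600, 400, 3) 267 212
side 0.011 [356.1 193.1]
side -0.008 [356.5 187.5]
side -0.03 [356.9 181. ]
side -0.05 [357.2 174.9]
(592, 400, 3) 331 149
```

View pics/tip.png

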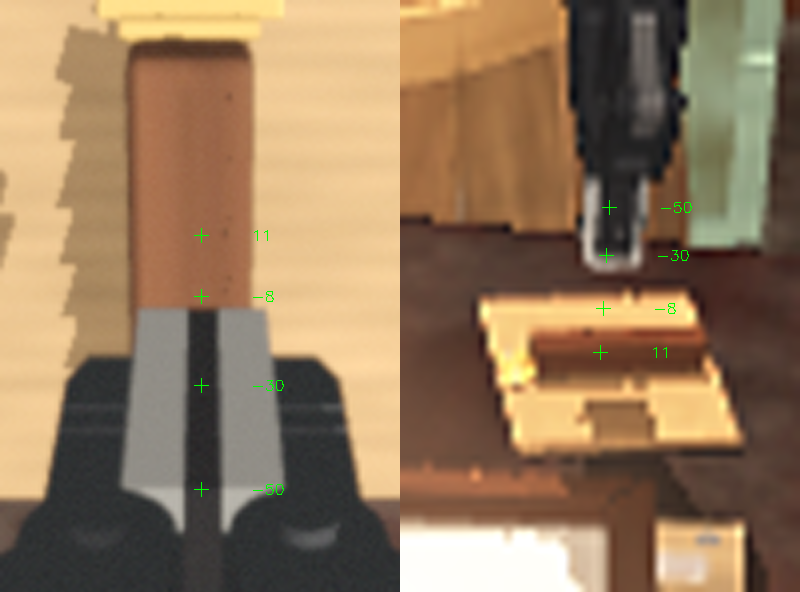

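The fingertips really end about 33 mm behind the reported TCP. Both cameras show them at about z 0.053, some 35 mm above the strut, so the gripper shut on air. I'll use the measured tip position instead: open, go down 35 mm and check.

Call:
arm_command(deltas=[[[0.5, 0, 0, 0, 0], [0.5, -1.2, -1.4, 0, 0], [0.5, 0, 0, 0, 0], [0.5, 0, 0, 12, 0], [0.5, 0, 0, 12, 0], [0.5, 0, 0, 8, 0], [0.5, 0, 0, 3, 0], [0.5, 0, 0, 0, 0], [0.5, 0, 0, 0, 0], [0.5, 0, 0, 0, 0]]])

```text
time: 8.85
eef_pos: [0.4941, -0.3803, -0.0143]
eef_rot: [0.99, 0.142, 0.0, 0.0]
contact_force: [-0.8, -0.6, 0.7]
gripper_width: 0.499
finger_force: 0.0
```

Run:
```python
from h import *
go((.4938,-.3801,-.024),16.4)
c,T,o=pts("wrist",[]);c2,T2,o=pts("side",[])
b=cv2.resize(c2["img"][150:210,320:400],(640,480),interpolation=cv2.INTER_CUBIC)
cv2.imwrite("pics/d1.png",np.hstack([cv2.resize(c["img"][240:400,240:400],(160,480)),b])[:,:,::-1])
```

```text
t 8.85 tcp [ 0.4941 -0.3803 -0.0143] yaw 16.37 F [-0.77 -0.58  0.68] w 0.499 ff 0.0
tool delta mm [-0.2 -0.3  9.7] turn -0.03
```

View pics/d1.png

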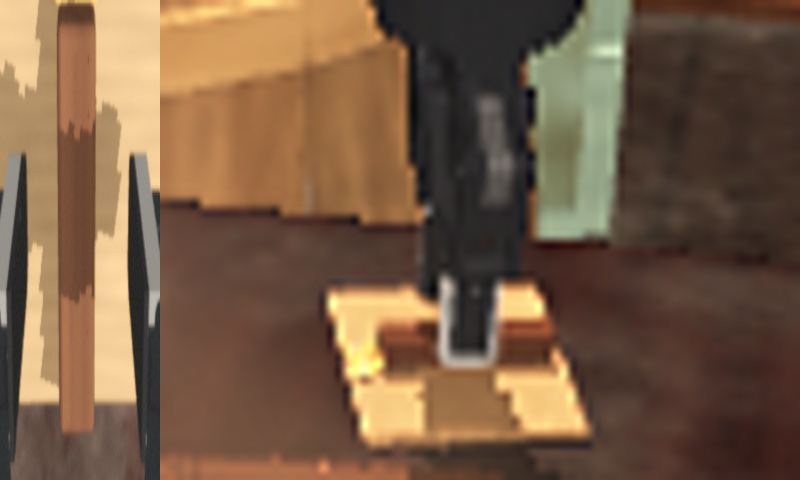

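The fingers straddle the strut (side picture: near tip at (468,365), strut at row 345) with no contact. I'll go down 9 mm more and close.

Call:
arm_command(deltas=[[[0.5, 0, 0, 5, 0], [0.5, 0, 0, 3, 0], [0.5, 0, 0, 1, 0], [0.5, 0, 0, 0, 0], [1, 0, 0, 0, 0], [1, 0, 0, 0, 0], [1, 0, 0, 0, 0], [1, 0, 0, 0, 0], [1, 0, 0, 0, 0], [1, 0, 0, 0, 0]]])

```text
time: 10.2
eef_pos: [0.494, -0.3803, -0.0233]
eef_rot: [0.99, 0.142, 0.0, 0.0]
contact_force: [0.3, -0.1, 5.7]
gripper_width: 0.169
finger_force: 61.4
```

Call:
arm_command(deltas=[[[1, 0, 0, -15, 0], [1, 0, 0, -30, 0], [1, 0, 0, -25, 0], [1, 10, -27, 0, 0], [1, 14, -38, 0, 0], [1, 16, -44, 0, 0], [1, 16, -44, 0, 0], [1, 13, -35, 0, 0], [1, 7.8, -20.2, 0, 4.2], [1, 0, 0, 0, 4.2]]])

```text
time: 11.45
eef_pos: [0.5086, -0.1568, 0.0468]
eef_rot: [0.998, 0.07, -0.0, -0.0]
contact_force: [0.2, -0.2, -0.9]
gripper_width: 0.165
finger_force: 60.7
```

Call:
arm_command(deltas=[[[1, 0, 0, 0, 0], [1, 0, 0, 0, 0], [1, 0, 0, 0, 0], [1, 0, 0, 0, 0], [1, 0, 0, 0, 0], [1, 0, 0, 0, 0], [1, 0, 0, 0, 0], [1, 0, 0, 0, 0], [1, 0, 0, 0, 0], [1, 0, 0, 0, 0]]])

```text
time: 12.7
eef_pos: [0.5087, -0.1586, 0.0463]
eef_rot: [0.998, 0.07, -0.0, -0.0]
contact_force: [0.3, -0.2, -2.1]
gripper_width: 0.166
finger_force: 60.7
```

Run:
```python
from h import *
s,Rm=pose()
c,T,o=pts("wrist",["backing","strut_foot","frame"]);save(c,"hold")
zb=s["eef_pos"][2]+.0233+.005; yaw=np.degrees(np.arctan2(Rm[1,0],Rm[0,0]))
p=s["eef_pos"];K=c["mtx"];print("zb",zb)
for a,b in((-50,-20),(20,50)): print("bx",a,prof(c["img"],K,T,p,yaw,zb,0,-60,60,a,b))
for a,b in((12,26),(28,40)): print("by",a,prof(c["img"],K,T,p,yaw,zb,1,-70,70,a,b))
for a,b in((-50,-20),(20,50)): print("frame x",a,prof(c["img"],K,T,(.509,-.1589),8,.039,0,30,80,a,b))
```

```text
t 12.7 tcp [ 0.5087 -0.1586  0.0463] yaw 7.97 F [ 0.26 -0.21 -2.08] w 0.166 ff 60.746562480926514
wrist backing 0.88 [ 0.5061 -0.161   0.0697]
wrist strut_foot 0.88 [ 0.4733 -0.1623  0.0887]
zb 0.07459259316286715
bx -50 [(-23.5, 3.5), (-19.0, 3.1), (41.8, -7.1), (43.2, 10.5), (51.0, -14.8)]
bx 20 [(-22.8, 2.1), (-19.0, 1.8), (10.2, 5.2), (42.0, -8.5), (43.5, 5.1), (47.8, 7.4), (51.0, -18.9)]
by 12 [(-62.0, 23.6), (-59.2, -20.6), (-56.8, 12.3), (-8.5, -10.9), (7.0, -2.8), (8.8, 6.2), (16.5, 5.6), (56.5, -15.4), (60.0, 14.3), (64.2, -17.4)]
by 28 [(-62.5, 25.1), (-59.2, -20.8), (-56.8, 12.7), (-12.2, 2.7), (9.0, -1.6), (11.8, -3.5), (56.5, -15.4), (60.0, 14.5), (63.8, -17.9)]
frame x -50 [(33.0, -6.5), (34.5, 14.9), (44.2, -19.5), (59.5, -5.4), (61.5, 23.4), (72.5, -8.2), (76.0, 12.2), (79.0, -8.6)]
frame x 20 [(33.0, -7.6), (34.8, 8.4), (40.0, 8.2), (44.2, -22.1), (59.5, -4.7), (61.5, 23.9), (75.8, -8.2), (78.0, 11.6)]
```

View pics/hold.png

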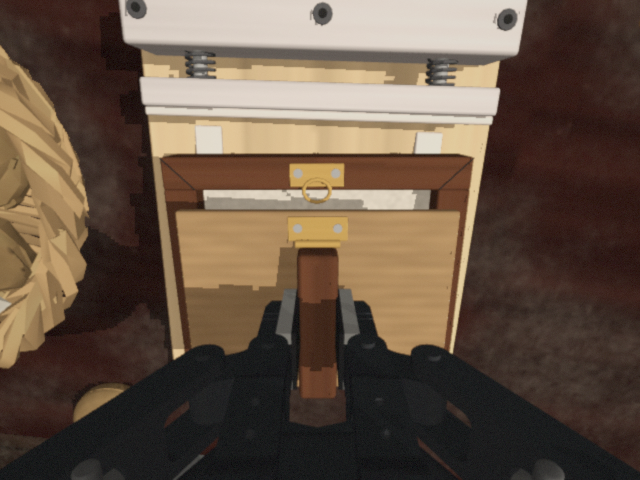

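The hold is good: the backing's far edge is level at row 211 (178–460), hinge towards the hanger at (317,228). One numeric check of the frame's y, then I lower.

Run:
```python
from h import *
s,Rm=pose()
c,T,o=pts("wrist",[]);K=c["mtx"]
print("outer y",prof(c["img"],K,T,(.509,-.1589),8,.039,1,-85,85,48,57))
print("outer y",prof(c["img"],K,T,(.509,-.1589),8,.039,1,-85,85,20,32))
print("floor y",prof(c["img"],K,T,(.509,-.1589),8,.027,1,-70,70,34,40))
print("inner y",prof(c["img"],K,T,(.509,-.1589),8,.039,1,-70,70,38,43))
go((.5090,-.1589,.010),8)
```

```text
t 12.9 tcp [ 0.5087 -0.1586  0.0463] yaw 7.97 F [ 0.28 -0.05 -1.64] w 0.165 ff 60.74715614318848
outer y [(-78.5, 25.7), (-73.8, -18.3), (-12.5, 14.1), (13.8, -13.7), (75.2, 10.2), (79.0, -16.1)]
outer y [(-77.8, 23.5), (-73.8, -19.1), (-70.5, 11.6), (-14.8, 2.9), (15.0, -3.1), (71.0, -14.0), (75.0, 13.5), (79.8, -16.5)]
floor y [(-62.8, -5.6), (-58.5, 17.0), (-51.0, 9.1), (-23.8, -3.8), (-6.2, -2.6), (8.2, 2.2), (14.2, 1.5), (16.8, 1.5), (58.0, 2.2), (60.0, -19.6), (63.5, 3.1)]
inner y [(-58.8, -5.8), (-54.8, 17.4), (-47.8, 8.2), (-45.8, 1.8), (-22.0, -2.0), (-6.0, -4.0), (-4.2, 2.5), (4.5, -1.8), (8.0, 3.8), (15.8, 2.2), (56.2, -21.3), (59.5, 3.5)]
t 12.95 tcp [ 0.5087 -0.1586  0.0463] yaw 7.98 F [-0.63  0.64 -1.28] w 0.168 ff 60.746909379959106
tool delta mm [ 0.2  0.3 36.3] turn -0.02
```

Call:
arm_command(deltas=[[[1, 0.2, -0.5, 8, 0], [1, 0, 0, 10, 0], [1, 0, 0, 7, 0], [1, 0, 0, 4, 0], [1, 0, 0, 3, 0], [1, 0, 0, 3, 0], [1, 0, 0, 3, 0], [1, 0, 0, 2, 0], [1, 0, 0, 0, 0], [1, 0, 0, 0, 0]]])

```text
time: 14.2
eef_pos: [0.5089, -0.1582, 0.0064]
eef_rot: [0.998, 0.069, 0.0, 0.0]
contact_force: [-0.3, -0.2, -1.7]
gripper_width: 0.169
finger_force: 60.7
```

Run:
```python
from h import *
go((.5089,-.1581,.0037),8)
```

```text
t 14.2 tcp [ 0.5089 -0.1582  0.0064] yaw 7.97 F [-0.32 -0.22 -1.69] w 0.169 ff 60.73148846626282
tool delta mm [-0.  -0.1  2.7] turn -0.03
```

Call:
arm_command(deltas=[[[1, 0, 0, 1, 0], [1, 0, 0, 1, 0], [1, 0, 0, 0, 0], [0.6, 0, 0, 0, 0], [0.6, 0, 0, 0, 0], [0.6, 0, 0, 0, 0], [0.6, 0, 0, -10, 0], [0.6, 0, 0, -30, 0], [0.6, 0, 0, -30, 0], [0.6, 0, 0, 0, 0]]])

```text
time: 15.45
eef_pos: [0.5113, -0.1589, 0.0774]
eef_rot: [0.998, 0.069, 0.003, 0.001]
contact_force: [0.7, -0.2, -0.4]
gripper_width: 0.403
finger_force: 0.0
```

Run:
```python
from h import *
s,Rm=pose()
c,T,o=pts("wrist",["backing","strut_foot","frame","frame_near_edge","fence_face"]);save(c,"placed");K=c["mtx"]
F=(.5089,-.1583)
print("back y",prof(c["img"],K,T,F,8,.032,1,-65,65,15,35))
for a in((-50,-20),(20,50)): print("back x",prof(c["img"],K,T,F,8,.032,0,-50,50,*a));print("fr x",prof(c["img"],K,T,F,8,.039,0,-65,80,*a))
print("outer y",prof(c["img"],K,T,F,8,.039,1,-85,85,48,57))
```

```text
t 15.45 tcp [ 0.5113 -0.1589  0.0774] yaw 7.97 F [ 0.66 -0.2  -0.36] w 0.403 ff 0.0
wrist backing 0.58 [ 0.5088 -0.1621  0.0264]
wrist strut_foot 0.76 [ 0.4722 -0.1657  0.0458]
wrist frame_near_edge 0.71 [ 0.4459 -0.1658  0.0326]
wrist fence_face 0.74 [ 0.5892 -0.1462  0.032 ]
back y [(-61.2, -5.6), (-57.8, 14.8), (-56.2, -3.2), (-54.5, 5.3), (-8.0, -5.4), (8.8, 2.5), (17.2, 3.2), (57.8, -11.1), (61.0, 3.3)]
back x [(-41.5, 2.7), (-34.0, 3.0), (-25.2, 3.3), (42.0, -8.8)]
fr x [(-59.5, -3.8), (-37.8, 2.4), (-30.2, 2.9), (-22.0, 3.3), (43.2, -9.1), (59.2, -4.6), (61.2, 21.1), (72.5, -7.8), (75.8, 11.5), (79.0, -7.5)]
back x [(-41.5, 2.2), (-33.8, 3.1), (-25.5, 2.0), (4.8, 3.0), (42.2, -8.2)]
fr x [(-59.5, -3.2), (-37.8, 2.3), (-30.0, 3.0), (-22.0, 1.8), (7.0, 3.0), (43.2, -8.5), (59.2, -4.0), (61.2, 21.4), (75.8, -7.6), (78.0, 11.0)]
outer y [(-80.8, 24.3), (-74.2, -17.1), (-13.0, 14.2), (13.2, -13.1), (74.8, 9.5), (79.8, -15.4)]
```

View pics/placed.png

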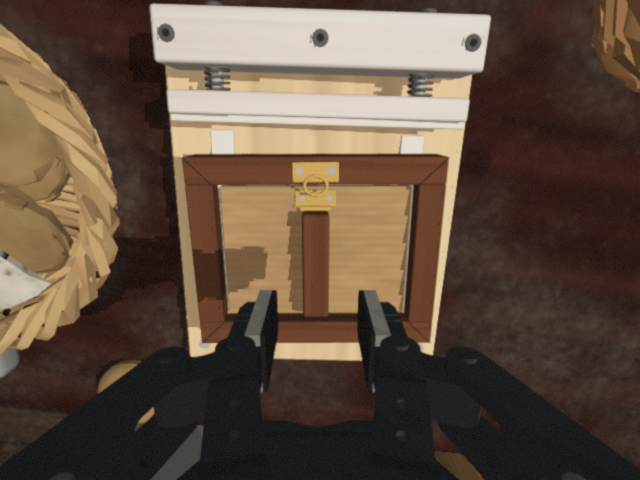

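The backing is seated: thin white floor slivers show on both sides (cols 222 and 408), the hinge is by the hanger at (316,198), and the gripper has let go. Next I move behind the near rail, turn to the board's yaw and go down.

Call:
arm_command(deltas=[[[0.6, -20, 0, 0, 0], [0.6, -30, 0, 0, 0], [0.6, -30, 0, 0, 0], [0.6, -10, 0, 0, 1.6], [0.6, 0, 0, 20, 0], [0.6, 0, 0, 25, 0], [0.6, 0, 0, 20, 0], [0.6, 0, 0, 11, 0], [0.6, 0, 0, 0, 0], [0.6, 0, 0, 0, 0]]])

```text
time: 17.0
eef_pos: [0.4205, -0.1708, -0.0012]
eef_rot: [0.998, 0.056, 0.0, 0.0]
contact_force: [-0.0, -0.4, 0.5]
gripper_width: 0.4
finger_force: 0.0
```

Run:
```python
from h import *
s,Rm=pose()
c,T,o=pts("wrist",["fence_face"]);K=c["mtx"]
F=(.5089,-.1583)
for a in((-50,-20),(20,50)): print("fr x",prof(c["img"],K,T,F,8,.039,0,-65,65,*a))
b=np.r_[.532,-.1555]
for a in((-70,-40),(40,70)): print("fence x",prof(c["img"],K,T,b,6.35,.042,0,40,80,*a))
for a in((-95,-80),(-40,0)): print("board y",prof(c["img"],K,T,b,6.35,.015,1,-100,100,*a))
c2=capture("side");T2=np.array(c2["T"])
u=c2["mtx"]@(np.linalg.inv(T2)@np.r_[.45,-.165,.03,1])[:3];u=(u[:2]/u[2]).astype(int);print(u)
cr=c2["img"][u[1]-50:u[1]+40,u[0]-60:u[0]+60]
cv2.imwrite("pics/pre.png",cv2.resize(cr,(800,600),interpolation=cv2.INTER_CUBIC)[:,:,::-1])
```

```text
t 17.0 tcp [ 0.4205 -0.1708 -0.0012] yaw 6.37 F [-0.05 -0.38  0.52] w 0.4 ff 0.0
fr x [(-59.5, -21.5), (-44.0, -7.2), (-41.5, 28.3), (-40.0, -7.6), (22.0, -28.4)]
fr x [(-59.5, -21.7), (-44.0, -6.5), (-41.5, 29.3), (-40.0, -9.8), (24.0, -29.6)]
fence x []
fence x []
board y [(-88.5, 11.8), (-51.0, -5.0), (-49.2, 3.3), (86.2, 14.0), (90.0, -22.1), (92.2, 2.3)]
board y [(-88.5, 17.8), (-87.0, -12.4), (-70.0, -5.9), (-64.0, 14.6), (-60.5, 4.9), (-9.2, -10.4), (8.8, -4.0), (10.5, 6.4), (18.8, 5.4), (64.0, -15.7), (69.8, 3.6), (88.2, 9.8), (90.0, -20.0), (93.5, 1.8)]
[362 226]
```

View pics/pre.png

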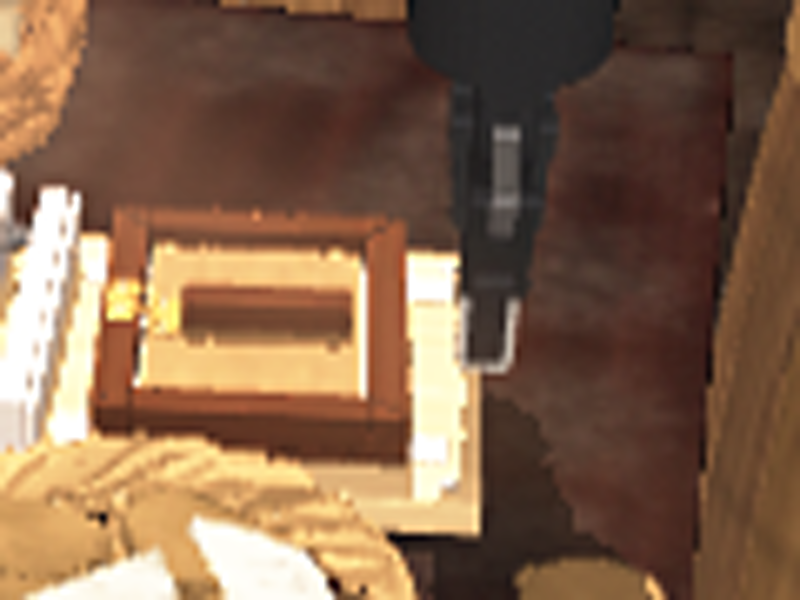

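The frame is loaded and the fingers stand behind the near rail (front edge at col 460, rail at col 407). I'll go down 8 mm and advance in steps, watching the force.

Call:
arm_command(deltas=[[[0.6, 0, 0, 4, 0], [0.6, 0, 0, 4, 0], [0.6, 0, 0, 0, 0], [0.6, 4, 0, 0, 0], [0.6, 5, 0, 0, 0], [0.6, 4, 0, 0, 0], [0.6, 2, 0, 0, 0], [0.6, 2, 0, 0, 0], [0.6, 2, 0, 0, 0], [0.6, 0, 0, 0, 0]]])

```text
time: 18.4
eef_pos: [0.4386, -0.1685, -0.0097]
eef_rot: [0.998, 0.056, -0.0, -0.0]
contact_force: [0.4, 0.4, 0.7]
gripper_width: 0.402
finger_force: 0.0
```

Call:
arm_command(deltas=[[[0.6, 1.5, 0, 0, 0], [0.6, 1.5, 0, 0, 0], [0.6, 1.5, 0, 0, 0], [0.6, 1.5, 0, 0, 0], [0.6, 1.5, 0, 0, 0], [0.6, 1.5, 0, 0, 0], [0.6, 1, 0, 0, 0], [0.6, 0, 0, 0, 0], [0.6, 0, 0, 0, 0], [0.6, 0, 0, 0, 0]]])

```text
time: 19.65
eef_pos: [0.4488, -0.1674, -0.0096]
eef_rot: [0.998, 0.056, 0.0, 0.0]
contact_force: [-0.5, 0.6, -0.2]
gripper_width: 0.402
finger_force: 0.2
```

```bash
cat >> h.py <<'E'
def chk():
    s,Rm=pose();d=s["eef_pos"]-[.4205,-.1708,0];print("adv mm",1000*(d@Rm[:,0]),"F along",s["contact_force"]@Rm[:,0])
    c,T,o=pts("wrist",[]);K=c["mtx"];b=(.532,-.1555)
    for a in((-50,-20),(20,50)): print("near edge, hinge inner x",prof(c["img"],K,T,b,6.35,.039,0,-90,10,*a))
    # outlines via top camera: frame top and fence
    c,T,o=pts("top",["fence_face","frame_near_edge"]);K=c["mtx"]
    for a in((-60,-25),(25,60)): print("top",prof(c["img"],K,T,b,6.35,.041,0,-90,90,*a))
E
python3 -c "from h import *;chk()"
```

```text
t 19.65 tcp [ 0.4488 -0.1674 -0.0096] yaw 6.37 F [-0.46  0.56 -0.23] w 0.402 ff 0.19396223920011835
adv mm 28.455888638975615 F along -0.3987275992139315
near edge, hinge inner x [(-86.8, 3.7), (-79.8, 1.5), (-72.0, -11.6), (-56.8, -7.8), (-52.8, 28.2)]
near edge, hinge inner x [(-86.5, 3.9), (-73.0, -8.6), (-57.5, -7.1), (-53.5, 28.3)]
top fence_face 0.84 [ 0.5895 -0.1471  0.0269]
top fence_face 0.51 [ 0.5195 -0.1579  0.0466]
top frame_near_edge 0.65 [ 0.4594 -0.1664  0.0292]
top [(-35.0, 2.4), (31.2, -4.2), (45.5, 4.5), (52.0, 3.3), (71.0, -3.7), (81.0, 5.5)]
top [(-77.2, 2.2), (-58.2, 4.8), (30.2, -4.3), (45.0, 6.1), (52.8, 1.8), (71.2, -2.2), (76.0, -2.4), (81.2, 5.1)]
```

The frame has moved about 10 mm, is nearly straight, and has roughly 7 mm to the fence. I'll advance 10 mm slowly.

Call:
arm_command(deltas=[[[0.6, 1.5, 0, 0, 0], [0.6, 1.5, 0, 0, 0], [0.6, 1.5, 0, 0, 0], [0.6, 1.5, 0, 0, 0], [0.6, 1, 0, 0, 0], [0.6, 1, 0, 0, 0], [0.6, 1, 0, 0, 0], [0.6, 1, 0, 0, 0], [0.6, 0, 0, 0, 0], [0.6, 0, 0, 0, 0]]])

```text
time: 21.1
eef_pos: [0.4576, -0.1663, -0.0098]
eef_rot: [0.998, 0.055, -0.001, 0.0]
contact_force: [-5.3, -0.6, 3.9]
gripper_width: 0.397
finger_force: 2.6
```

```bash
python3 -c "from h import *;chk()"
```

```text
t 21.1 tcp [ 0.4576 -0.1663 -0.0098] yaw 6.36 F [-5.33 -0.63  3.92] w 0.397 ff 2.568589010370488
adv mm 37.41300188933364 F along -5.3757694188668275
near edge, hinge inner x [(-85.0, 5.5), (-77.5, 3.8), (-63.5, -10.8), (-48.2, -7.8), (-44.2, 29.0), (-42.8, -3.2)]
near edge, hinge inner x [(-85.0, 4.6), (-81.5, 3.0), (-77.5, 3.0), (-63.8, -8.2), (-48.2, -7.2), (-44.2, 29.3), (-42.8, -4.7)]
top fence_face 0.65 [ 0.592  -0.1482  0.0256]
top frame_near_edge 0.95 [ 0.4685 -0.1621  0.0306]
top [(-19.2, 2.2), (39.0, -4.0), (54.0, 7.8), (73.5, -4.0), (81.0, 5.6)]
top [(-68.0, 2.4), (-49.0, 5.2), (39.8, -4.4), (54.0, 8.0), (73.8, -2.9), (76.0, -2.8), (81.2, 5.2)]
```

Straight and in contact: about 5.4 N and roughly 2.5–3 mm of travel. I'll advance 3.5 mm more, then hold.

Call:
arm_command(deltas=[[[0.6, 0.7, 0, 0, 0], [0.6, 0.7, 0, 0, 0], [0.6, 0.7, 0, 0, 0], [0.6, 0.7, 0, 0, 0], [0.6, 0.7, 0, 0, 0], [0.6, 0, 0, 0, 0], [0.6, 0, 0, 0, 0], [0.6, 0, 0, 0, 0], [0.6, 0, 0, 0, 0], [0.6, 0, 0, 0, 0]]])

```text
time: 22.55
eef_pos: [0.4595, -0.1661, -0.0101]
eef_rot: [0.998, 0.055, -0.002, 0.0]
contact_force: [-8.7, -1.7, 6.4]
gripper_width: 0.399
finger_force: 4.6
```

```bash
python3 -c "from h import *;chk()"
```

```text
t 22.55 tcp [ 0.4595 -0.1661 -0.0101] yaw 6.34 F [-8.72 -1.73  6.43] w 0.399 ff 4.56316543801222
adv mm 39.310194198212876 F along -8.883716839034225
near edge, hinge inner x [(-83.0, 5.3), (-75.5, 3.7), (-61.8, -11.3), (-46.2, -7.6), (-42.2, 28.1)]
near edge, hinge inner x [(-83.2, 4.3), (-79.2, 3.0), (-75.2, 3.0), (-61.8, -8.4), (-46.2, -7.1), (-42.0, 29.0), (-40.8, -4.4)]
top fence_face 0.78 [ 0.5934 -0.1506  0.0288]
top fence_face 0.67 [ 0.3488  0.2769 -0.0024]
top frame_near_edge 0.82 [ 0.4718 -0.1613  0.0277]
top frame_near_edge 0.64 [ 0.595  -0.1489  0.0283]
top [(-13.0, 2.5), (40.8, -3.8), (55.8, 7.8), (75.5, -5.1), (81.0, 5.5)]
top [(-89.0, -3.5), (-65.8, 1.9), (-47.0, 5.1), (41.5, -4.3), (56.0, 8.0), (75.8, -4.3), (81.2, 5.0)]
```

Fence back edge is 4.5 mm back with 8.9 N at the wrist, some of it friction. I'll nudge 1.5 mm more to reach mid-range, then hold.

Call:
arm_command(deltas=[[[0.6, 0.5, 0, 0, 0], [0.6, 0.5, 0, 0, 0], [0.6, 0.5, 0, 0, 0], [0.6, 0, 0, 0, 0], [0.6, 0, 0, 0, 0], [0.6, 0, 0, 0, 0], [0.6, 0, 0, 0, 0], [0.6, 0, 0, 0, 0], [0.6, 0, 0, 0, 0], [0.6, 0, 0, 0, 0]]])

```text
time: 24.0
eef_pos: [0.4602, -0.166, -0.0102]
eef_rot: [0.998, 0.055, -0.003, 0.0]
contact_force: [-11.1, -2.7, 7.6]
gripper_width: 0.401
finger_force: 5.5
```

Call:
arm_command(deltas=[[[0.6, 0, 0, 0, 0], [0.6, 0, 0, 0, 0], [0.6, 0, 0, 0, 0], [0.6, 0, 0, 0, 0], [0.6, 0, 0, 0, 0], [0.6, 0, 0, 0, 0], [0.6, 0, 0, 0, 0], [0.6, 0, 0, 0, 0], [0.6, 0, 0, 0, 0], [0.6, 0, 0, 0, 0]]])

```text
time: 25.25
eef_pos: [0.4603, -0.166, -0.0102]
eef_rot: [0.998, 0.055, -0.003, 0.0]
contact_force: [-10.1, -1.8, 7.4]
gripper_width: 0.401
finger_force: 5.5
```

Call:
arm_command(deltas=[[[0.6, 0, 0, 0, 0], [0.6, 0, 0, 0, 0], [0.6, 0, 0, 0, 0], [0.6, 0, 0, 0, 0], [0.6, 0, 0, 0, 0], [0.6, 0, 0, 0, 0], [0.6, 0, 0, 0, 0], [0.6, 0, 0, 0, 0], [0.6, 0, 0, 0, 0], [0.6, 0, 0, 0, 0]]])

```text
time: 26.5
eef_pos: [0.4603, -0.166, -0.0102]
eef_rot: [0.998, 0.055, -0.003, 0.0]
contact_force: [-9.6, -1.5, 8.1]
gripper_width: 0.401
finger_force: 5.5
```

Run:
```python
from h import *
chk()
c=capture("wrist");c2=capture("side")
cv2.imwrite("pics/end.png",np.hstack([cv2.resize(c["img"],(400,300)),cv2.resize(c2["img"][165:285,285:445],(400,300),interpolation=2)])[:,:,::-1])
```

```text
t 26.5 tcp [ 0.4603 -0.166  -0.0102] yaw 6.33 F [-9.65 -1.52  8.13] w 0.401 ff 5.454049551626667
adv mm 40.12919323182315 F along -9.799617045961305
near edge, hinge inner x [(-82.0, 5.3), (-74.5, 3.7), (-61.0, -11.6), (-45.5, -7.4), (-41.2, 28.0)]
near edge, hinge inner x [(-82.2, 4.3), (-78.5, 3.0), (-74.5, 2.9), (-61.0, -8.9), (-45.5, -6.9), (-41.2, 28.3), (-39.8, -3.3)]
top fence_face 0.91 [ 0.5932 -0.1465  0.0278]
top frame_near_edge 0.87 [ 0.4761 -0.1606  0.0308]
top [(-10.8, 2.6), (42.2, -4.4), (56.8, 7.9), (76.0, -5.2), (81.0, 5.5)]
top [(-88.8, -4.3), (-65.5, 1.6), (-46.5, 5.2), (42.0, -4.1), (56.8, 8.0), (76.2, -4.7), (81.2, 5.2)]
```

View pics/end.png

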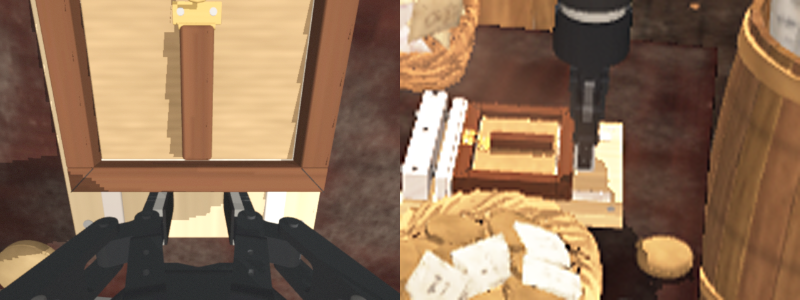

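The frame is straight against the fence, which is about 5 mm back. The push has been steady at about 10 N for over 2.5 s, and the backing is flat in the recess. Handing in while holding.

```bash
python3 -c "
from workcell import *
print(hand_in())"
```

```text
the job is handed in; nothing more can be done
None
```

The backing board lies flat in the frame, hinge at the hanger end and let go, and I handed in with the arm still pressing the frame straight against the fence (about 5 mm back, about 10 N at the wrist, steady for over 2.5 s); no verdict came back, and the first grasp closed on air because the fingertips end about 3 cm behind the reported TCP rather than 11 mm ahead, which I corrected from the pictures.

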